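# Fetch the fuse-box cover from the drawer and seat it on its pins

## Task

Pull the drawer of the small grey cabinet all the way out to its stop, take out the fuse-box cover that lies in it, and seat the cover on the two pins of the open fuse box on the sloping stand, fully home and flush on the rim all round. Let go of the cover, leave the drawer standing open, and leave the other things on the bench where they are.

Things in the scene. Friction and masses are not known exactly. Their poses are not given: they have to be found in the camera images.
- cab_drawer0 (a joint): How far the cabinet's only drawer is out, m: 0 closed (as it starts), 0.182 at its stop. It runs straight along the -x axis of point cab_drawer0_handle, needs about 2 N, and stays where it is left.
- cab_drawer0_handle (a point): Middle of the drawer's bar handle: a level steel bar 11 mm thick, 105 mm long along this frame's y, 35 mm in front of the drawer front (29 mm free gap), 66 mm above the bench. The frame's x points into the cabinet, z up. The cover in the drawer lies with its middle 115 to 150 mm behind the handle, hidden until the drawer is out.
- cab: The small painted grey cabinet, fixed, 210 mm wide (y), 260 mm deep (x), top 104 mm above the bench; origin under its centre, 4 mm above the bench; its front faces -x. A roll of tape (19 mm high) sits on its rear. The drawer's front stands to 92 mm above the bench; inside the drawer is 168 mm wide, floor 26 mm, side walls 82 mm above the bench; a 30 mm high divider keeps the cover to the front.
- cover: The cover, loose, flat in the drawer, grip up: white plastic plate 120 (x) x 100 (y) x 5 mm, 0.1 to 0.2 kg, two round 13 mm holes on its x axis 46 mm either side of the middle; on top in the middle a grip rib 50 mm long (x), 14 mm wide (y), standing 32 mm above the plate. Origin: centre of the underside; z out of the ribbed side. A half turn about z makes no difference.
- fusebox: The open fuse box, fixed: white plastic tray 110 (x) x 130 (y) x 45 mm, breakers inside, on a plywood stand that tilts it 30 degrees towards the robot. Origin: centre of its underside; z is square to the open face, x points up the slope, y level. The rim is at z = 45 mm. The seated cover lies on the rim, origin at (0, 0, 45 mm), its long x axis along the box's y, either way round.
- pin_left (a point): Tip of the left (+y) one of the fuse box's two steel pins, axes as the fuse box: at (0, 46, 60 mm) in its frame. Pins are 8 mm thick, square to the face, stand 15 mm above shoulders that are level with the rim, and taper over the last 5 mm.
- pin_right (a point): Tip of the right pin, the same, at (0, -46, 60 mm) in the fuse box's frame.
- glue: Bystander: small standing bottle, 38 mm across, 85 mm high, between the cabinet and the stand; origin under its centre
- driver: Bystander: screwdriver, 160 mm, lying on the robot's left; origin about its middle
- breaker: Bystander: white two-pole circuit breaker standing between the cabinet and the stand, 85 x 36 x 72 mm; origin under its centre
- spanner: Bystander: steel spanner, 170 mm, lying on the robot's right; origin about its middle
- screwjar: Bystander: clear screw jar, 60 mm across, 80 mm high, on the robot's left; origin under its centre
- cup: Bystander: cup, 72 mm across, 90 mm high, on the robot's right; origin under its centre
Things that resemble listed ones, but are neither listed nor needed, are in the scene too. Of the things that look like the part that bears fusebox, the middle-sized one is meant.

How it is judged:
On the way, in this order (a step that is already met when the one before it is completed fails the run):
1. the drawer is out at its stop (value of joint cab_drawer0 above 0.174 m), for 0.2 s.
2. the cover is lifted out of the drawer (height (world z) of cover above 0.1 m), for 0.1 s.
At the end, for the whole second after the job is handed in: The cover lies on the fuse box's rim with both pins through its holes: origin within 6 mm of the middle in the box's x and y and within 4 mm of rim height, level with the face within 0.06 rad and its long axis within 0.1 rad of the box's; it is at rest, and the drawer is still at least 150 mm out (x of cover in the frame of fusebox between -0.006 and 0.006 m and y of cover in the frame of fusebox between -0.006 and 0.006 m and z of cover in the frame of fusebox between 0.041 and 0.049 m and angle between the z axis of cover and the z axis of fusebox, either way round below 0.06 rad and angle between the x axis of cover and the y axis of fusebox, either way round below 0.1 rad and value of joint cab_drawer0 above 0.15 m and linear speed of cover below 0.02 m/s); the robot touches nothing.
It fails at once if one of the other things on the bench is moved more than 30 mm (distance of any of glue, driver, breaker, spanner, screwjar, cup from where it was at the start of the episode above 0.03 m).
It also fails if it takes over 59 s, if anything falls off the work surface, if the arm or the gripper's body presses on something with over 40 N, if the wrist force passes 120 N, or if a joint passes its speed limit or range.

## Robot

A 6-joint arm with a two-finger parallel gripper is mounted at the origin on the work surface. World frame = base frame: x ahead of the robot, y to its left, z up, the work surface at z = 0. Lengths are in m, angles in rad, forces in N, time in s.
With the tool pointing down it reaches from about 0.35 to 0.725 m from the base axis. Payload 6 kg.
Tool frame: the origin (TCP) lies on the centre line of the jaws, within the pads' length; the fingertips stand 17 mm ahead of it and the grasp point (between the pads) lies 2 mm behind it; z points along the fingers, y is the line along which they close (so a half turn about z gives the same grasp; the last joint's range is limited). The gripper opens to 85 mm and grips with 20 to 120 N. Pads are 22 mm wide; open, the fingers measure 114 mm over their backs; the gripper's body (76 mm by 85 mm) begins 54 mm behind the grasp point. The pads swing forward as they close: fully open they stand 13 mm farther back than shut.
Start: joints at [-0.854, 0.04, 0.085, 0, -1.615, -0.334], TCP at [0.224, -0.557, 0.248] pointing down, gripper open.
Joint ranges: [-2.56, 2.56], [-1.29, 2.01], [-1.08, 1.49], [-3.29, 1.98], [-2.81, -0.18], [-2.99, 2.99]. Speed limits (rad/s): [2.57, 2.57, 3.01, 3.14, 3.14, 3.14].

## Interface

Orientations are given as a unit quaternion [w, x, y, z].
In Python, from plant import manip, cams gives the robot as it stands.
- The arm moves only by the tool step_arm, never from a script. Its argument "series" is a list of rows, each an object of numbers: "fingers": the closure, from -1 (fully open) to 1 (shut); "dx", "dy", "dz": the shift along the tool's x, y, z in cm; "roll": the turn about the tool's z in degrees. In form: [{"fingers": .., "dx": .., "dy": .., "dz": .., "roll": ..}, ...]. A call has 1 to 20 rows; each row is the pose to reach, as a shift and turn from the pose commanded when the call began, along the tool's axes at that moment; what a row does not reach only later rows make up. A row lasts 1/12 s, in which the tool goes at most 41.7 mm and 7.16 degrees, less where a joint would pass 70% of its speed; a pose out of reach is approached as far as the arm can. A call with a gripper value outside its range is refused whole. The fingers move at their own pace and stop on an object; "squeeze" is the grip in N (left out, the last holds). Time passes only in rows, so rows that repeat a pose let the fingers close. It gives the time, the measured TCP pose, the force, the opening and the grip force at its end, in the units of the state.
- manip.read_state(): the state, without advancing time (a new reading comes with each control period).
- cams.read_camera(name): name is "scene" or "top" or "wrist"; returns (picture, depth): 400x640x3 uint8, red, green, blue; 400x640 float32, m along the optical axis (not along the pixel's ray), 0 where there is no reading.
- cams.camera_info(name): a dict with "mtx" (3x3 intrinsics, pixels), "D" ([k1, k2, p1, p2, k3] as OpenCV has them; the pictures are not rectified), "rvec" (rotation vector, rad) and "tvec" (3), from world to camera coordinates, as OpenCV has them. Camera axes: x right, y down, z forward; pixel columns grow to the right and rows downward; lengths in m; the calibration is good to about 2 mm. A picture is of the moment at which its call begins: read the wrist's pose just before it. camera_info takes no time and is no camera call; for the wrist camera it gives the pose at the moment of the call.
- manip.sign_off(): hands the job in; it is judged then, once.
The state is a dict: "time_s": time; "qpos": joint angles; "qvel": joint speeds; "joint_efforts": joint torques, N m; "ee_pos": TCP position; "eef_rot": TCP orientation; "contact_force": force on the tool from outside, world axes, zero at the start; "moment": the same for the moment, N m; "opening": finger opening in m; "grip_force": force on a finger pad.
Only numpy, scipy, OpenCV 4.12 (cv2) and the standard library are available. Lean on these libraries where they do the work, as an engineer would, in place of code of your own. Each camera call takes 0.05 s, during which the arm holds its last target. There are 200 camera calls.

## Working session

There is one attempt and no reset: what is moved stays moved. The work goes in short steps, Python scripts to look and compute and a tool call to move; the robot and the scene stay as the last step left them, time stands still between calls to the robot, and variables do not carry over. Pictures are saved under pics/ and viewed, at most 10 in all, crops included, and the job is handed in when it is done.

Besides the shell and the picture viewer there is one more tool, called after "Call:" as name(argument=value, ...), one argument or row to a line, values as JSON. step_arm: Moves the arm, as the interface text tells. Its arguments: {"type":"object","properties":{"series":{"type":"array"},"squeeze":{"type":"number"}},"required":["series"]}

```bash
mkdir -p pics; cat > h.py <<'E'
import numpy as np, cv2
from plant import manip, cams
from scipy.spatial.transform import Rotation as R
def cloud(d,info):
    h,w=d.shape; K=np.array(info['mtx'],float); D=np.array(info['D'],float)
    u,v=np.meshgrid(np.arange(w),np.arange(h))
    p=cv2.undistortPoints(np.stack([u,v],-1).reshape(-1,1,2).astype(np.float64),K,D).reshape(h,w,2)
    c=np.dstack([p*d[...,None],d]).reshape(-1,3)
    Rm=cv2.Rodrigues(np.array(info['rvec'],float))[0]
    P=(c-np.array(info['tvec'],float).ravel())@Rm
    P=P.reshape(h,w,3); P[d<=0]=np.nan
    return P
def look(name,save=None):
    i=cams.camera_info(name); im,d=cams.read_camera(name)
    if save: cv2.imwrite('pics/'+save,im[...,::-1]); np.savez('pics/'+save[:-4]+'.npz',im=im,P=cloud(d,i))
    return im,cloud(d,i),i
def st():
    s=manip.read_state(); q=s['eef_rot']
    print('t',round(s['time_s'],2),'p',np.round(s['ee_pos'],4),'q',np.round(q,4),'F',np.round(s['contact_force'],1),'op',round(s['opening'],4),'g',s['grip_force'])
    return np.array(s['ee_pos']),R.from_quat([q[1],q[2],q[3],q[0]]).as_matrix()
E
python3 - <<'E'
from h import *
p,Rm=st(); print(Rm.round(3))
for n in('scene','top'):
    im,P,i=look(n,n+'1.png'); Rc=cv2.Rodrigues(np.array(i['rvec'],float))[0]; print(n,-Rc.T@np.ravel(i['tvec']),i['mtx'],i['D'])
    print(np.isfinite(P[...,0]).mean())
E
```

```text
t 0.0 p [ 0.2241 -0.5563  0.2472] q [-2.000e-04 -1.903e-01  9.817e-01  9.000e-04] F [ 0.3  0.1 -0.1] op 0.0852 g 0.0
[[-0.928 -0.374 -0.001]
 [-0.374  0.928  0.002]
 [ 0.     0.002 -1.   ]]
scene [1.54926461 0.49493965 0.93826287] [[499.91394565   0.         326.25014918]
 [  0.         499.91394565 198.68507342]
 [  0.           0.           1.        ]] [-0.09765179  0.          0.          0.          0.        ]
0.98804296875
top [ 0.32016501 -0.00638628  1.16352556] [[402.02788477   0.         313.71521009]
 [  0.         402.02788477 200.80514437]
 [  0.           0.           1.        ]] [-0.08718003  0.          0.          0.          0.        ]
0.996109375
```

View pics/scene1.png

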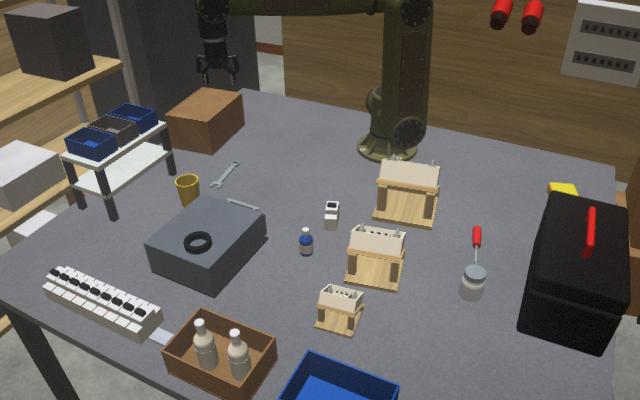

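View pics/top1.png

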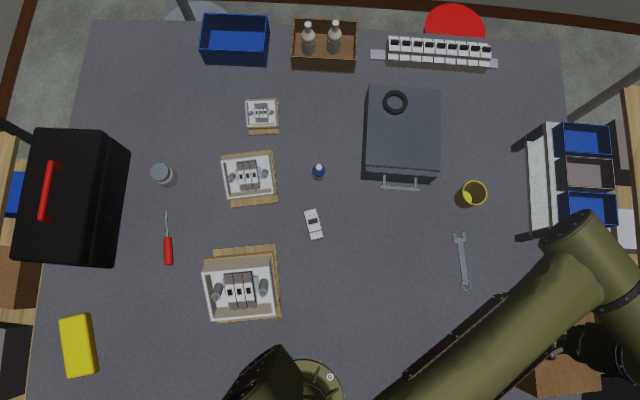

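The pictures show the cabinet at top-view (402,130) with its handle at (400,187). There are three stands, and the middle-sized one is at (248,176). The glue is at (318,171), the breaker at (313,224) and the cup at (474,193).

```bash
python3 - <<'E'
from h import *
T=np.load('pics/top1.npz');S=np.load('pics/scene1.npz')
P=T['P'];im=T['im']
# cabinet top
b=np.zeros(P.shape[:2],bool); b[70:200,350:455]=1
m=b&(abs(P[...,2]-.104)<.006)
xy=P[m][:,:2]; print('cab top',cv2.minAreaRect(xy.astype(np.float32)),P[m][:,2].mean(),m.sum())
v,u=np.where(b&(P[...,2]>.045)&(P[...,2]<.085)&(P[...,0]<np.percentile(xy[:,0],1)-0.01))
h=P[v,u]; print('handle n',len(h)); 
if len(h): 
    top=h[h[:,2]>.06]; print(h.min(0),h.max(0),np.median(top,0)); print(cv2.minAreaRect(top[:,:2].astype(np.float32)))
print('scene z near cab', )
P2=S['P']; m2=(abs(P2[...,2]-.104)<.005); m2[:190]=0;m2[295:]=0;m2[:,:140]=0;m2[:,275:]=0
print(cv2.minAreaRect(P2[m2][:,:2].astype(np.float32)),P2[m2][:,2].mean())
# stand: xyz grid
for vv in range(146,212,4): print(vv,[tuple((P[vv,u]*1000).round().astype(int)) for u in range(216,284,9)])
out=[cv2.resize(im[140:215,205:345],None,fx=5,fy=5,interpolation=3),]
cv2.imwrite('pics/z1.png',out[0][...,::-1])
cv2.imwrite('pics/z2.png',cv2.resize(S['im'][190:300,290:430],None,fx=5,fy=5,interpolation=3)[...,::-1])
E
```

```text
cab top ((0.7670950293540955, -0.23885339498519897), (0.21146699786186218, 0.2497357726097107), 89.03124237060547) 0.10342513103774471 5670
handle n 477
[ 0.5891912  -0.33600939  0.04502638] [ 0.63441062 -0.13397409  0.08497968] [ 0.61721795 -0.23159832  0.07026198]
((0.6112583875656128, -0.23568938672542572), (0.19851095974445343, 0.04333963245153427), 88.77616119384766)
scene z near cab
((0.7694729566574097, -0.24032898247241974), (0.21597521007061005, 0.2506787180900574), 89.57205963134766) 0.10281380427425318
146 [(np.int64(710), np.int64(311), np.int64(0)), (np.int64(712), np.int64(284), np.int64(-2)), (np.int64(711), np.int64(255), np.int64(5)), (np.int64(715), np.int64(229), np.int64(-2)), (np.int64(714), np.int64(200), np.int64(6)), (np.int64(717), np.int64(173), np.int64(3)), (np.int64(719), np.int64(146), np.int64(0)), (np.int64(721), np.int64(119), np.int64(-1))]
150 [(np.int64(697), np.int64(310), np.int64(0)), (np.int64(700), np.int64(283), np.int64(-3)), (np.int64(701), np.int64(255), np.int64(-1)), (np.int64(702), np.int64(228), np.int64(-2)), (np.int64(704), np.int64(
[... 5052 characters left out ...]
, np.int64(0)), (np.int64(526), np.int64(264), np.int64(-2)), (np.int64(526), np.int64(236), np.int64(7)), (np.int64(529), np.int64(210), np.int64(2)), (np.int64(531), np.int64(184), np.int64(1)), (np.int64(532), np.int64(157), np.int64(4)), (np.int64(534), np.int64(131), np.int64(-1)), (np.int64(535), np.int64(104), np.int64(3))]
210 [(np.int64(513), np.int64(290), np.int64(-3)), (np.int64(515), np.int64(264), np.int64(-5)), (np.int64(516), np.int64(236), np.int64(0)), (np.int64(517), np.int64(209), np.int64(2)), (np.int64(518), np.int64(182), np.int64(2)), (np.int64(520), np.int64(156), np.int64(1)), (np.int64(523), np.int64(130), np.int64(-3)), (np.int64(524), np.int64(103), np.int64(0))]
```

View pics/z1.png

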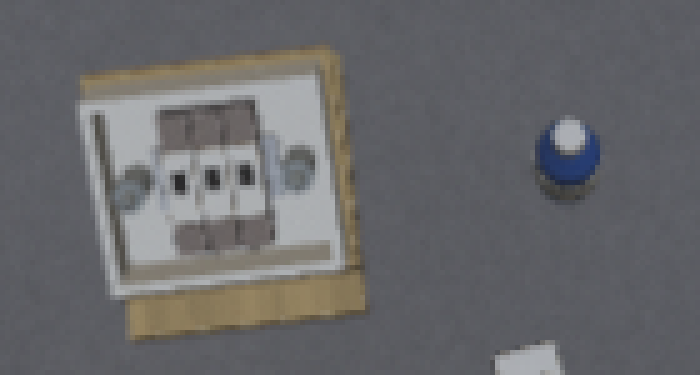

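The crop shows the middle box: the left pin is at about (130,187) in the crop, which is top-view (231,177). The right pin is at crop (298,165), which is top-view (265,173).

```bash
cat >> h.py <<'E'
def rays(uv,i):
    Rc=cv2.Rodrigues(np.array(i['rvec'],float))[0]; o=-Rc.T@np.ravel(i['tvec'])
    n=cv2.undistortPoints(np.array(uv,float).reshape(-1,1,2),np.array(i['mtx'],float),np.array(i['D'],float)).reshape(-1,2)
    return o,np.c_[n,np.ones(len(n))]@Rc
def onz(uv,i,z):
    o,d=rays(uv,i); return o+d*((z-o[2])/d[:,2])[:,None]
def go(target,yaw_y=None):
    "shift in cm along tool axes and roll in deg; rows needed"
    p,Rm=st(); d=Rm.T@(np.array(target)-p)*100; r=0
    if yaw_y is not None:
        cur=np.degrees(np.arctan2(Rm[1,1],Rm[0,1])); r=-((yaw_y-cur+180)%360-180)
    print('MOVE dx dy dz',d.round(2),'roll',round(r,1),'rows',round(np.linalg.norm(d)/4.17,1),round(abs(r)/7.16,1))
E
python3 - <<'E'
from h import *
p,Rm=st(); i=cams.camera_info('wrist'); Rc=cv2.Rodrigues(np.array(i['rvec'],float))[0]
o=-Rc.T@np.ravel(i['tvec']); print('cam in tool',Rm.T@(o-p),'\naxes cols',(Rm.T@Rc.T).round(3),i['mtx'][0])
T=np.load('pics/top1.npz');P=T['P'];im=T['im'];it=cams.camera_info('top')
g=im.mean(2); print(g[180:194,376:424:3].round().astype(int))
m=np.zeros(g.shape,np.uint8); m[182:194,374:426]=(g[182:194,374:426]>115)
v,u=np.where(m); X=onz(np.c_[u,v],it,.0715); print('bar',X.mean(0),cv2.minAreaRect(X[:,:2].astype(np.float32)))
# box via pins + rim corners
print('pins',onz([[231,177.4],[264.6,173]],it,.117))
w=(im.min(2)>120);w[:150]=0;w[203:]=0;w[:,:215]=0;w[:,280:]=0
Q=P[w]; Q=Q[np.isfinite(Q[:,0])&(Q[:,2]>.06)]; print('white pts',len(Q),np.percentile(Q,[1,50,99],axis=0))
go([.52,.18,.33],90)
E
```

```text
t 0.1 p [ 0.2241 -0.5563  0.2474] q [-2.000e-04 -1.903e-01  9.817e-01  8.000e-04] F [ 0.6  0.9 -1.4] op 0.0853 g 0.0
cam in tool [ 0.08430248 -0.00015427 -0.12523933] 
axes cols [[ 0.    -0.945 -0.327]
 [ 1.     0.    -0.   ]
 [ 0.001 -0.327  0.945]] [358.70612504   0.         320.9159811 ]
[[ 51  41  34  99  38  38  41  40  40  39  42  43  41 121  41  43]
 [ 83  81  64 108  64  51  43  37  37  39  38  39  38 122  41  43]
 [ 95  94  74 116  89  82  80  78  62  51  41  38  36 122  40  39]
 [ 97  91  73 109  97  94  93  95  87  83  78  75  68 124  46  40]
 [ 95  91  74 104  95  93  94  95  91  92  94  90  90 123  79  77]
 [ 95  83 110 123 104  89  88  94  93  93  93  91  94 122  92  93]
 [ 95  77 122 123 115 109 109 114 104  95  90  83  93 120  93  92]
 [ 94  75 122 119 120 121 119 121 115 111 109 110 113 117  92  90]
 [ 95  88 101 112 119 123 120 121 120 118 120 122 121 118 110  90]
 [ 97  94  91  99  91  92  96 103 116 119 122 122 120 120 120  89]
 [ 94  93  92  95  87  85  90  93  87  94  96 103 112 117 122  90]
 [ 93  92  91  93  95  93  95  92  88  87  89  90  97  92  92  91]
 [ 93  94  93  95  94  93  96  93  94  95  94  92  94  86  82  91]
 [ 93  95  92  97  95  92  93  92  93  95  94  92  93  93  93  89]]
bar [ 0.5959353  -0.23253833  0.0715    ] ((0.5994307398796082, -0.23386798799037933), (0.023140205070376396, 0.10727065056562424), 3.5170536041259766)
pins [[0.58435105 0.22861132 0.117     ]
 [0.60189915 0.13889991 0.117     ]]
white pts 1102 [[0.53729214 0.11893374 0.06077483]
 [0.60449021 0.18594892 0.09340008]
 [0.65023621 0.25338765 0.13708164]]
t 0.1 p [ 0.2241 -0.5563  0.2474] q [-2.000e-04 -1.903e-01  9.817e-01  8.000e-04] F [ 0.6  0.9 -1.4] op 0.0853 g 0.0
MOVE dx dy dz [-54.95  57.26  -8.18] roll 21.9 rows 19.1 3.1
```

Call:
step_arm(
  series=[
    {"dx":-58,"dy":55,"dz":-3.5,"roll":12,"fingers":-1},
    {"dx":-58,"dy":55,"dz":-3.5,"roll":12,"fingers":-1},
    {"dx":-58,"dy":55,"dz":-3.5,"roll":12,"fingers":-1},
    {"dx":-58,"dy":55,"dz":-3.5,"roll":12,"fingers":-1},
    {"dx":-58,"dy":55,"dz":-3.5,"roll":12,"fingers":-1},
    {"dx":-58,"dy":55,"dz":-3.5,"roll":12,"fingers":-1},
    {"dx":-58,"dy":55,"dz":-3.5,"roll":12,"fingers":-1},
    {"dx":-58,"dy":55,"dz":-3.5,"roll":12,"fingers":-1},
    {"dx":-58,"dy":55,"dz":-3.5,"roll":12,"fingers":-1},
    {"dx":-58,"dy":55,"dz":-3.5,"roll":12,"fingers":-1},
    {"dx":-58,"dy":55,"dz":-3.5,"roll":12,"fingers":-1},
    {"dx":-58,"dy":55,"dz":-3.5,"roll":12,"fingers":-1},
    {"dx":-58,"dy":55,"dz":-3.5,"roll":12,"fingers":-1},
    {"dx":-58,"dy":55,"dz":-3.5,"roll":12,"fingers":-1},
    {"dx":-58,"dy":55,"dz":-3.5,"roll":12,"fingers":-1},
    {"dx":-58,"dy":55,"dz":-3.5,"roll":12,"fingers":-1},
    {"dx":-58,"dy":55,"dz":-3.5,"roll":12,"fingers":-1},
    {"dx":-58,"dy":55,"dz":-3.5,"roll":12,"fingers":-1},
    {"dx":-58,"dy":55,"dz":-3.5,"roll":12,"fingers":-1},
    {"dx":-58,"dy":55,"dz":-3.5,"roll":12,"fingers":-1},
  ],
)

```text
time_s: 1.77
ee_pos: [0.5575, 0.1748, 0.2807]
eef_rot: [-0.002, -0.088, 0.996, -0.0]
contact_force: [-0.6, -1.0, -1.4]
opening: 0.0854
grip_force: 0.0
```

```bash
python3 - <<'E'
from h import *
st(); im,P,i=look('wrist','w1.png'); st()
np.save('pics/w1_i.npy',i,allow_pickle=True); print(np.round(manip.read_state()['qpos'],2))
E
```

```text
t 1.77 p [0.5575 0.1748 0.2807] q [-1.700e-03 -8.810e-02  9.961e-01 -3.000e-04] F [-0.6 -1.  -1.4] op 0.0854 g 0.0
t 1.82 p [0.5574 0.1744 0.2805] q [-1.900e-03 -8.820e-02  9.961e-01 -5.000e-04] F [-0.9  0.  -2. ] op 0.0852 g 0.0
[ 0.65  0.01  0.11 -0.   -1.68 -2.04]
```

View pics/w1.png

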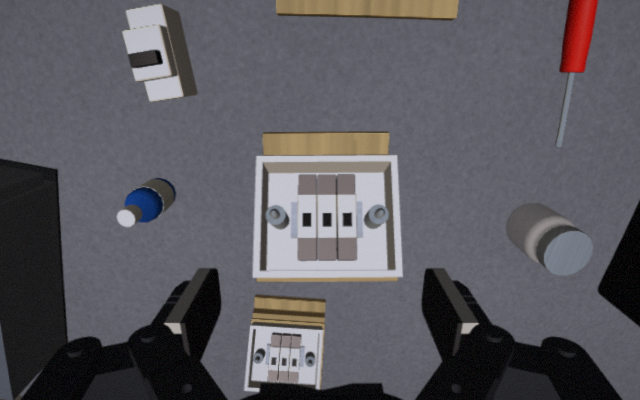

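The wrist view shows the box's rim corners at about (257,157), (398,157), (402,276) and (253,276). The pins are at (276,213) and (379,213).

```bash
python3 - <<'E'
from h import *
Z=np.load('pics/w1.npz');im=Z['im'];P=Z['P'];i=np.load('pics/w1_i.npy',allow_pickle=True).item()
K=np.array(i['mtx'],float);D=np.array(i['D'],float)
w=((im.min(2)>125)&(im.max(2).astype(int)-im.min(2)<40)).astype(np.uint8);m=np.zeros_like(w);m[145:290,240:415]=w[145:290,240:415]
cs,_=cv2.findContours(m,cv2.RETR_EXTERNAL,cv2.CHAIN_APPROX_NONE);c=cv2.convexHull(max(cs,key=cv2.contourArea))
e=.02*cv2.arcLength(c,True);q=cv2.approxPolyDP(c,e,True).reshape(-1,2);print(q.tolist())
# refine each side by line fit on hull-filled outline
f=np.zeros_like(m);cv2.drawContours(f,[max(cs,key=cv2.contourArea)],-1,1,-1)
o=cv2.findContours(f,cv2.RETR_EXTERNAL,cv2.CHAIN_APPROX_NONE)[0][0].reshape(-1,2).astype(float)
q=q[np.argsort(np.arctan2(q[:,1]-216,q[:,0]-327))].astype(float) # TL,TR,BR,BL
L=[]
for k in range(4):
    a,b=q[k],q[(k+1)%4];t=(b-a)/np.linalg.norm(b-a);n=np.array([-t[1],t[0]])
    s=(o-a)@t;dd=(o-a)@n;sel=(abs(dd)<4)&(s>8)&(s<np.linalg.norm(b-a)-8)
    vx,vy,x0,y0=cv2.fitLine(o[sel].astype(np.float32),cv2.DIST_HUBER,0,.01,.01).ravel()
    n=np.array([-vy,vx]); n=n if n@(np.array([327,216])-[x0,y0])<0 else -n
    L.append((n,n@np.array([x0,y0])+.5))
C=np.array([np.linalg.solve([L[k-1][0],L[k][0]],[L[k-1][1],L[k][1]]) for k in range(4)]);print('corners',C.round(1).tolist())
# image right=+y, image down = +x ; TL=(-55,-65)
obj=np.array([[-55,-65,0],[-55,65,0],[55,65,0],[55,-65,0]],float)/1000
ok,rv,tv,err=cv2.solvePnPGeneric(obj,C,K,D,flags=cv2.SOLVEPNP_IPPE)
Rc=cv2.Rodrigues(np.array(i['rvec'],float))[0];tc=np.ravel(i['tvec'])
for r,t,e in zip(rv,tv,err):
    Rb=Rc.T@cv2.Rodrigues(r)[0];pb=Rc.T@(t.ravel()-tc);print('err',e,'rim centre',pb.round(4),'z',Rb[:,2].round(3),'y',Rb[:,1].round(3), 'yaw',np.degrees(np.arctan2(-Rb[0,1],Rb[1,1])))
    pt=np.array([[0,46,15],[0,-46,15],[0,46,0],[0,-46,0]])/1000; print(cv2.projectPoints(pt,r,t,K,D)[0].reshape(-1,2).round(1).tolist())
# depth check along the rim
rim=cv2.erode(f,np.ones((3,3)))-cv2.erode(f,np.ones((7,7)));X=P[rim>0];X=X[np.isfinite(X[:,0])];c0=np.median(X,0)
for _ in range(4):
    u,s,vt=np.linalg.svd(X-X.mean(0));n=vt[2]*np.sign(vt[2][2]);r=(X-X.mean(0))@n;X=X[abs(r)<2*r.std()+1e-3]
print('depth plane',X.mean(0),n,np.degrees(np.arccos(n[2])),len(X),r.std())
cv2.imwrite('pics/w1z.png',cv2.resize(im[145:290,240:415],None,fx=4,fy=4,interpolation=3)[...,::-1])
E
```

```text
[[397, 156], [402, 277], [252, 277], [256, 156]]
corners [[255.0, 155.8000030517578], [397.29998779296875, 154.10000610351562], [403.0, 277.5], [251.5, 277.5]]
err [0.40240022] rim centre [0.5889 0.1853 0.1113] z [-0.513 -0.096  0.853] y [-0.183  0.983  0.   ] yaw 10.531269018706688
[[381.4, 210.6], [272.3, 211.3], [378.7, 213.7], [274.7, 214.3]]
err [2.80971369] rim centre [0.5916 0.1855 0.1133] z [-0.196 -0.059  0.979] y [-0.191  0.981  0.021] yaw 10.997836891190344
[[381.2, 220.6], [271.6, 221.2], [378.8, 217.3], [274.4, 218.0]]
depth plane [0.59130608 0.18635702 0.10951709] [-0.49161187 -0.09047632  0.8661015 ] 29.991279310964103 1058 0.0007100921501277022
```

View pics/w1z.png

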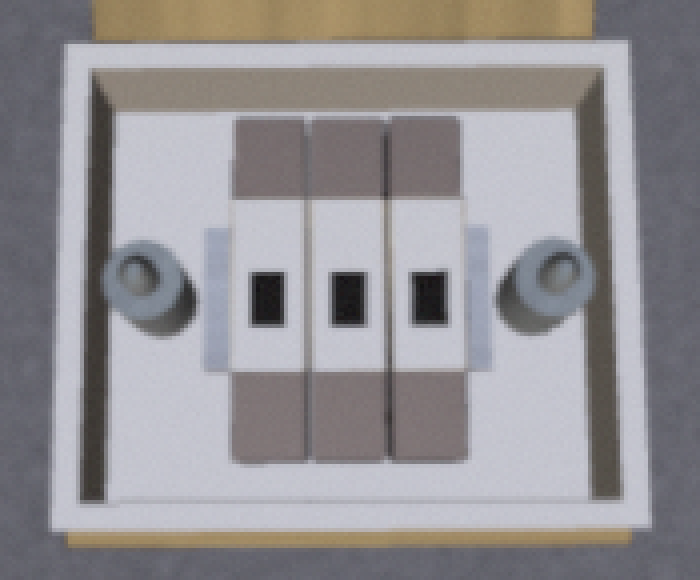

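The enlarged view gives the pin tips at wrist pixels (273.4,212.2) and (379.6,211.7), and the rim corners slightly inside the first fit. Next I'll fix the box frame from the tips and the depth plane, then work out the handle approach.

```bash
python3 - <<'E'
from h import *
i=np.load('pics/w1_i.npy',allow_pickle=True).item()
o,d=rays([[273.4,212.2],[379.6,211.7]],i)
yaw=np.radians(10.5);n=np.array([-.5*np.cos(yaw),-.5*np.sin(yaw),.866]);p0=np.array([.5913,.1864,.1095])
t=((p0+.015*n-o)@n)/(d@n);X=o+d*t[:,None];print(X,np.linalg.norm(X[0]-X[1]),'yaw',np.degrees(np.arctan2(X[0,0]-X[1,0],X[1,1]-X[0,1])))
mid=X.mean(0)-.015*n;print('rim centre',mid)
# scale to 92 mm
k=.092/np.linalg.norm(X[0]-X[1]);Y=o+d*(t*k)[:,None];print('scaled',Y.mean(0)-.015*n)
print('manual PnP:')
C=np.array([[255.9,155.3],[397.1,154.6],[402.4,276.6],[252.1,276.6]])
obj=np.array([[-55,-65,0],[-55,65,0],[55,65,0],[55,-65,0]],float)/1000
ok,r,tv=cv2.solvePnP(obj,C,np.array(i['mtx'],float),np.array(i['D'],float),flags=cv2.SOLVEPNP_IPPE)
Rc=cv2.Rodrigues(np.array(i['rvec'],float))[0];Rb=Rc.T@cv2.Rodrigues(r)[0];print(Rc.T@(tv.ravel()-np.ravel(i['tvec'])),Rb[:,2],Rb[:,1])
go([.53,-.235,.25],180)
E
```

```text
[[0.59119863 0.13950043 0.12182808]
 [0.57481887 0.22835729 0.12187854]] 0.09035398110137399 yaw 10.444581225176346
rim centre [0.59038316 0.18529563 0.10886331]
scaled [0.59235123 0.18573148 0.10368263]
manual PnP:
[0.5894336  0.18567491 0.10889138] [-0.5116119  -0.09075401  0.85441031] [-0.17798548  0.98403097 -0.00205374]
t 1.82 p [0.5574 0.1744 0.2805] q [-1.900e-03 -8.820e-02  9.961e-01 -5.000e-04] F [-0.9  0.  -2. ] op 0.0852 g 0.0
MOVE dx dy dz [  9.88 -39.82   3.12] roll -79.9 rows 9.9 11.2
```

Call:
step_arm(
  series=[
    {"dx":4,"dy":-41,"dz":8,"roll":-80,"fingers":-0.3},
    {"dx":4,"dy":-41,"dz":8,"roll":-80,"fingers":-0.3},
    {"dx":4,"dy":-41,"dz":8,"roll":-80,"fingers":-0.3},
    {"dx":4,"dy":-41,"dz":8,"roll":-80,"fingers":-0.3},
    {"dx":4,"dy":-41,"dz":8,"roll":-80,"fingers":-0.3},
    {"dx":4,"dy":-41,"dz":8,"roll":-80,"fingers":-0.3},
    {"dx":4,"dy":-41,"dz":8,"roll":-80,"fingers":-0.3},
    {"dx":4,"dy":-41,"dz":8,"roll":-80,"fingers":-0.3},
    {"dx":4,"dy":-41,"dz":8,"roll":-80,"fingers":-0.3},
    {"dx":4,"dy":-41,"dz":8,"roll":-80,"fingers":-0.3},
    {"dx":4,"dy":-41,"dz":8,"roll":-80,"fingers":-0.3},
    {"dx":4,"dy":-41,"dz":8,"roll":-80,"fingers":-0.3},
    {"dx":4,"dy":-41,"dz":8,"roll":-80,"fingers":-0.3},
    {"dx":4,"dy":-41,"dz":8,"roll":-80,"fingers":-0.3},
  ],
)

```text
time_s: 2.98
ee_pos: [0.5877, -0.2408, 0.203]
eef_rot: [-0.0, -0.705, 0.709, 0.0]
contact_force: [-0.2, -0.4, 0.3]
opening: 0.0555
grip_force: 0.0
```

```bash
python3 - <<'E'
from h import *
st(); im,P,i=look('wrist','w2.png')
np.save('pics/w2_i.npy',i,allow_pickle=True); print(np.round(manip.read_state()['qpos'],2))
E
```

```text
t 2.98 p [ 0.5877 -0.2408  0.203 ] q [-1.000e-04 -7.053e-01  7.090e-01  3.000e-04] F [-0.2 -0.4  0.3] op 0.0555 g 0.0
[-0.07  0.13  0.1  -0.   -1.54  0.07]
```

View pics/w2.png

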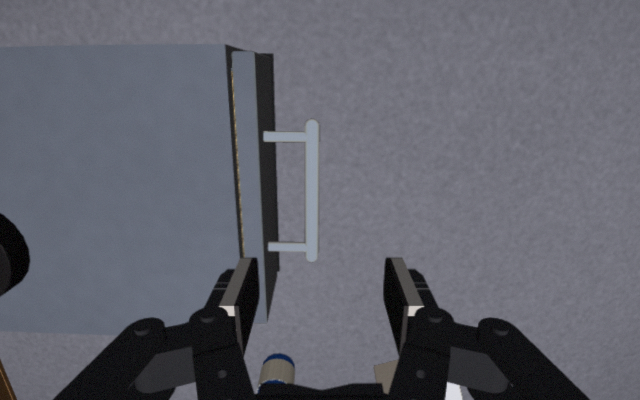

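The wrist view shows the bar handle at columns 305–319, rows 119–262, clear of everything else.

```bash
python3 - <<'E'
from h import *
Z=np.load('pics/w2.npz');im=Z['im'];P=Z['P'];i=np.load('pics/w2_i.npy',allow_pickle=True).item()
m=np.zeros(im.shape[:2],bool);m[110:270,303:325]=(im[110:270,303:325].min(2)>135)
v,u=np.where(m);X=onz(np.c_[u,v],i,.069);vx,vy,x0,y0=cv2.fitLine(X[:,:2].astype(np.float32),2,0,.01,.01).ravel()
print(len(v),u.min(),u.max(),v.min(),v.max(),X.mean(0),X.min(0),X.max(0),'bar dir deg',np.degrees(np.arctan2(vy,vx)));Q=P[m];print(np.nanmedian(Q,0))
b=P[60:320,150:225].reshape(-1,3);print('cab top z',np.nanmedian(b[:,2]))
c=np.array([X[:,0].mean(),(X[:,1].min()+X[:,1].max())/2,.067]);print(c); go(c,np.degrees(np.arctan2(vy,vx))%180+90)
E
```

```text
1697 303 317 120 261 [ 0.59517221 -0.24092857  0.069     ] [ 0.59031812 -0.2940794   0.069     ] [ 0.60247593 -0.1807953   0.069     ] bar dir deg 89.012146
[ 0.59508288 -0.24281665  0.07046802]
cab top z 0.10372681216550284
[ 0.59517221 -0.23743735  0.067     ]
t 3.03 p [ 0.5879 -0.2402  0.2034] q [ 1.000e-04 -7.056e-01  7.086e-01  0.000e+00] F [ 0.  -0.2 -0.2] op 0.0555 g 0.0
MOVE dx dy dz [-0.28 -0.72 13.64] roll 0.7 rows 3.3 0.1
```

Call:
step_arm(
  series=[
    {"dx":0,"dy":-0.7,"dz":6,"roll":0.8,"fingers":0.35},
    {"dx":0,"dy":-0.7,"dz":6,"roll":0.8,"fingers":0.35},
    {"dx":0,"dy":-0.7,"dz":6,"roll":0.8,"fingers":0.35},
    {"dx":0,"dy":-0.7,"dz":10,"roll":0.8,"fingers":0.35},
    {"dx":0,"dy":-0.7,"dz":13.5,"roll":0.8,"fingers":0.35},
    {"dx":0,"dy":-0.7,"dz":13.5,"roll":0.8,"fingers":0.35},
    {"dx":0,"dy":-0.7,"dz":13.5,"roll":0.8,"fingers":1},
    {"dx":0,"dy":-0.7,"dz":13.5,"roll":0.8,"fingers":1},
    {"dx":0,"dy":-0.7,"dz":13.5,"roll":0.8,"fingers":1},
    {"dx":0,"dy":-0.7,"dz":13.5,"roll":0.8,"fingers":1},
  ],
  squeeze=40,
)

```text
time_s: 3.87
ee_pos: [0.595, -0.24, 0.0703]
eef_rot: [0.0, -0.702, 0.712, -0.0]
contact_force: [-4.4, 2.3, 5.3]
opening: 0.0093
grip_force: 39.4
```

Call:
step_arm(
  series=[
    {"dy":1,"fingers":1},
    {"dy":3,"fingers":1},
    {"dy":5,"fingers":1},
    {"dy":7,"fingers":1},
    {"dy":9,"fingers":1},
    {"dy":11,"fingers":1},
    {"dy":13,"fingers":1},
    {"dy":15,"fingers":1},
    {"dy":16.5,"fingers":1},
    {"dy":17.5,"fingers":1},
    {"dy":18.1,"fingers":1},
    {"dy":18.3,"fingers":1},
    {"dy":18.3,"fingers":1},
    {"dy":18.3,"fingers":1},
    {"dy":18.3,"fingers":1},
  ],
)

```text
schema error: expected keys fingers, dx, dy, dz, roll
```

Call:
step_arm(
  series=[
    {"dx":0,"dz":0,"roll":0,"dy":1,"fingers":1},
    {"dx":0,"dz":0,"roll":0,"dy":3,"fingers":1},
    {"dx":0,"dz":0,"roll":0,"dy":5,"fingers":1},
    {"dx":0,"dz":0,"roll":0,"dy":7,"fingers":1},
    {"dx":0,"dz":0,"roll":0,"dy":9,"fingers":1},
    {"dx":0,"dz":0,"roll":0,"dy":11,"fingers":1},
    {"dx":0,"dz":0,"roll":0,"dy":13,"fingers":1},
    {"dx":0,"dz":0,"roll":0,"dy":15,"fingers":1},
    {"dx":0,"dz":0,"roll":0,"dy":16.5,"fingers":1},
    {"dx":0,"dz":0,"roll":0,"dy":17.5,"fingers":1},
    {"dx":0,"dz":0,"roll":0,"dy":18.1,"fingers":1},
    {"dx":0,"dz":0,"roll":0,"dy":18.3,"fingers":1},
    {"dx":0,"dz":0,"roll":0,"dy":18.3,"fingers":1},
    {"dx":0,"dz":0,"roll":0,"dy":18.3,"fingers":1},
    {"dx":0,"dz":0,"roll":0,"dy":18.3,"fingers":1},
  ],
)

```text
time_s: 5.12
ee_pos: [0.4134, -0.2372, 0.0702]
eef_rot: [0.001, -0.702, 0.712, -0.001]
contact_force: [-0.5, 6.1, 5.6]
opening: 0.0091
grip_force: 40.4
```

Call:
step_arm(
  series=[
    {"dx":0,"dz":0,"roll":0,"dy":0,"fingers":0.35},
    {"dx":0,"dz":0,"roll":0,"dy":0,"fingers":0.35},
    {"dx":0,"dz":0,"roll":0,"dy":0,"fingers":0.35},
    {"dx":0,"dz":-4,"roll":0,"dy":0,"fingers":0.35},
    {"dx":0,"dz":-8,"roll":0,"dy":0,"fingers":0.35},
    {"dx":0,"dz":-12,"roll":0,"dy":-3,"fingers":-0.6},
    {"dx":0,"dz":-15,"roll":0,"dy":-6,"fingers":-0.6},
    {"dx":0,"dz":-15,"roll":0,"dy":-10,"fingers":-0.6},
    {"dx":0,"dz":-15,"roll":0,"dy":-13,"fingers":-0.6},
    {"dx":0,"dz":-15,"roll":0,"dy":-13,"fingers":-0.6},
    {"dx":0,"dz":-15,"roll":0,"dy":-13,"fingers":-0.6},
  ],
)

```text
time_s: 6.03
ee_pos: [0.5429, -0.2395, 0.2153]
eef_rot: [-0.002, -0.702, 0.712, 0.002]
contact_force: [-0.7, 0.6, 0.1]
opening: 0.0682
grip_force: 0.0
```

```bash
python3 - <<'E'
from h import *
st(); im,P,i=look('wrist','w3.png')
np.save('pics/w3_i.npy',i,allow_pickle=True); print(np.round(manip.read_state()['qpos'],2))
E
```

```text
t 6.03 p [ 0.5429 -0.2395  0.2153] q [-0.0016 -0.7018  0.7124  0.0021] F [-0.7  0.6  0.1] op 0.0682 g 0.0
[-0.08  0.02  0.01  0.   -1.56  0.06]
```

View pics/w3.png

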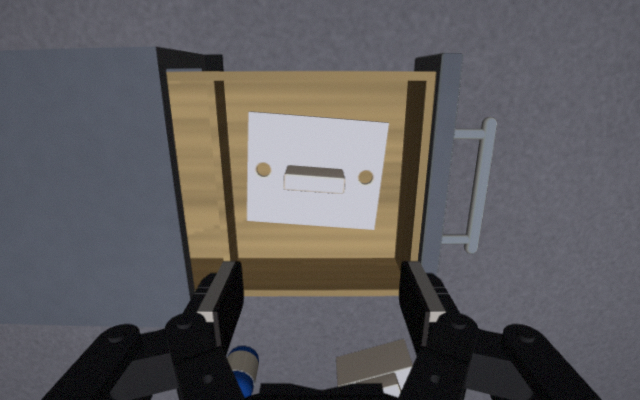

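The drawer is open with the cover in it: plate corners at (249,113), (388,123), (376,229) and (247,221), and holes at (263,170) and (365,177). It is turned slightly, and the rib is up.

```bash
python3 - <<'E'
from h import *
Z=np.load('pics/w3.npz');im=Z['im'];P=Z['P'];i=np.load('pics/w3_i.npy',allow_pickle=True).item()
m=np.zeros(im.shape[:2],np.uint8);s=im.max(2).astype(int)-im.min(2);m[105:240,240:395]=((im.min(2)>120)&(s<45))[105:240,240:395]
cs,hi=cv2.findContours(m,cv2.RETR_CCOMP,cv2.CHAIN_APPROX_NONE)
for c,h in zip(cs,hi[0]):
    a=cv2.contourArea(c)
    if a>60:
        uv=c.reshape(-1,2).astype(float); z=.031; X=onz(uv,i,z)
        r=cv2.minAreaRect((X[:,:2]*1000).astype(np.float32)); print(a,uv.mean(0).round(1),np.round(r[0],1),np.round(r[1],1),round(r[2],1))
        print('   z',np.nanmedian(P[uv[:,1].astype(int),uv[:,0].astype(int),2]))
g=np.zeros_like(m);g[155:200,275:355]=1
k=(g>0)&(abs(P[...,2]-.063)<.006)&(im.min(2)>100);print('rib top',k.sum(),np.nanmean(P[k],0),cv2.minAreaRect((P[k][:,:2]*1000).astype(np.float32)))
H=onz([[263.4,169.6],[365.4,177.2]],i,.031);print('holes',H,np.linalg.norm(H[0]-H[1]),H.mean(0))
yaw=np.degrees(np.arctan2(*(H[1]-H[0])[[1,0]]));print(yaw)
go([H.mean(0)[0],H.mean(0)[1],.055],yaw%360)
B=onz([[480,185]],i,.0665);print('bar',B)
E
```

```text
14574.5 [314.  169.5] [ 548.1 -239.4] [100.8 121.2] 84.6
   z 0.02679267932959207
161.0 [365.2 177. ] [ 502.7 -235.5] [12.7 13.2] 44.5
   z 0.029347122124648135
531.5 [314.3 171.3] [ 548.  -241.8] [ 9.4 53.8] 84.9
   z 0.04709252274440787
161.0 [263.  169.2] [ 593.6 -244.4] [13.2 12.5] 43.2
   z 0.02987791323081427
rib top 1035 [ 0.54842459 -0.24008106  0.06239973] ((548.4285888671875, -239.4221954345703), (14.5120267868042, 50.16037368774414), 84.3715591430664)
holes [[ 0.5932768  -0.24388141  0.031     ]
 [ 0.50232242 -0.2354016   0.031     ]] 0.09134881919040504 [ 0.54779961 -0.2396415   0.031     ]
174.67362748972695
t 6.08 p [ 0.5421 -0.2397  0.2166] q [-0.0011 -0.7017  0.7125  0.0012] F [ 0.5  0.1 -0.3] op 0.0685 g 0.0
MOVE dx dy dz [-0.02 -0.62 16.16] roll 4.5 rows 3.9 0.6
bar [[ 0.41384783 -0.237686    0.0665    ]]
```

Call:
step_arm(
  series=[
    {"dx":0,"dz":4,"roll":4.5,"dy":-0.6,"fingers":-0.6},
    {"dx":0,"dz":8,"roll":4.5,"dy":-0.6,"fingers":-0.6},
    {"dx":0,"dz":12,"roll":4.5,"dy":-0.6,"fingers":-0.6},
    {"dx":0,"dz":15,"roll":4.5,"dy":-0.6,"fingers":-0.6},
    {"dx":0,"dz":16.2,"roll":4.5,"dy":-0.6,"fingers":-0.6},
    {"dx":0,"dz":16.2,"roll":4.5,"dy":-0.6,"fingers":-0.6},
    {"dx":0,"dz":16.2,"roll":4.5,"dy":-0.6,"fingers":0.6},
    {"dx":0,"dz":16.2,"roll":4.5,"dy":-0.6,"fingers":0.6},
    {"dx":0,"dz":16.2,"roll":4.5,"dy":-0.6,"fingers":0.6},
    {"dx":0,"dz":16.2,"roll":4.5,"dy":-0.6,"fingers":0.6},
    {"dx":0,"dz":16.2,"roll":4.5,"dy":-0.6,"fingers":0.6},
  ],
  squeeze=30,
)

```text
time_s: 7.0
ee_pos: [0.5496, -0.2403, 0.0598]
eef_rot: [0.001, -0.673, 0.739, -0.002]
contact_force: [-0.7, 1.5, 6.3]
opening: 0.0488
grip_force: 32.6
```

Call:
step_arm(
  series=[
    {"dx":0,"dz":-1,"roll":0,"dy":0,"fingers":0.6},
    {"dx":0,"dz":-3,"roll":0,"dy":0,"fingers":0.6},
    {"dx":0,"dz":-6,"roll":0,"dy":0,"fingers":0.6},
    {"dx":0,"dz":-9,"roll":0,"dy":0,"fingers":0.6},
    {"dx":0,"dz":-12.5,"roll":0,"dy":0,"fingers":0.6},
    {"dx":0,"dz":-12.5,"roll":0,"dy":0,"fingers":0.6},
    {"dx":0,"dz":-12.5,"roll":0,"dy":0,"fingers":0.6},
  ],
)

```text
time_s: 7.58
ee_pos: [0.5492, -0.2399, 0.185]
eef_rot: [0.002, -0.673, 0.739, -0.002]
contact_force: [-0.1, 0.5, -3.3]
opening: 0.0492
grip_force: 31.8
```

```bash
cat >> h.py <<'E'
def tilt(save=None):
    "plane of the held plate's top, in wrist view"
    p,Rm=st(); im,P,i=look('wrist',save)
    X=(P-p)@Rm; s=im.max(2).astype(int)-im.min(2)
    k=(abs(X[...,0])<.075)&(abs(X[...,1])<.07)&(X[...,2]<.09)&(X[...,2]>-.03)&(s<45)&(im.min(2)>90)
    k&=~((abs(X[...,1])<.03)&(X[...,2]<.012))   # drop rib and pads
    Q=X[k]; 
    for _ in range(8):
        c=Q.mean(0); n=np.linalg.svd(Q-c,full_matrices=False)[2][2]; n*=np.sign(-n[2]); r=(Q-c)@n; Q=Q[abs(r)<max(2*r.std(),.0015)]
    print('plate n',len(Q),'rms',r.std(),'centre(tool)',c.round(4),'normal(tool)',n.round(3),'tilt about tool y',np.degrees(np.arctan2(n[0],-n[2])).round(1),'about x',np.degrees(np.arctan2(n[1],-n[2])).round(1))
    print('range',np.percentile(Q,[1,99],axis=0).round(3).tolist(),'plane z on axis',(c[2]+(c[0]*n[0]+c[1]*n[1])/n[2]).round(4))
    return im,X,n,c
E
python3 - <<'E'
from h import *
tilt('w4.png')
go([.67,-.100,.180],179)
P=np.load('pics/top1.npz')['P'];print('glue',np.nanmedian(P[166:174,314:322].reshape(-1,3),0))
E
```

```text
t 7.58 p [ 0.5492 -0.2399  0.185 ] q [ 0.002  -0.6732  0.7395 -0.0022] F [-0.1  0.5 -3.3] op 0.0492 g 31.79806888103485
plate n 29837 rms 0.0005634301006938101 centre(tool) [0.0157 0.0002 0.0292] normal(tool) [ 0.    -0.003 -1.   ] tilt about tool y 0.0 about x -0.2
range [[-0.05, -0.059, 0.028], [0.049, 0.059, 0.031]] plane z on axis 0.0292
t 7.63 p [ 0.5483 -0.2396  0.1823] q [ 9.000e-04 -6.732e-01  7.395e-01 -4.000e-04] F [ 0.6  1.  -2.6] op 0.0495 g 31.790762543678284
MOVE dx dy dz [-15.04 -10.81   0.27] roll -4.4 rows 4.4 0.6
glue [ 0.63195504 -0.00199497  0.06602922]
```

Call:
step_arm(
  series=[
    {"dx":-3,"dz":0.2,"roll":-4.4,"dy":-2,"fingers":0.6},
    {"dx":-6,"dz":0.2,"roll":-4.4,"dy":-4.5,"fingers":0.6},
    {"dx":-9,"dz":0.2,"roll":-4.4,"dy":-7,"fingers":0.6},
    {"dx":-12,"dz":0.2,"roll":-4.4,"dy":-9,"fingers":0.6},
    {"dx":-15,"dz":1,"roll":-4.4,"dy":-10.8,"fingers":0.6},
    {"dx":-15,"dz":3,"roll":-4.4,"dy":-10.8,"fingers":0.6},
    {"dx":-15,"dz":4,"roll":-4.4,"dy":-10.8,"fingers":0.6},
    {"dx":-15,"dz":4.6,"roll":-4.4,"dy":-10.8,"fingers":0.6},
    {"dx":-15,"dz":5.2,"roll":-4.4,"dy":-10.8,"fingers":0.6},
    {"dx":-15,"dz":5.7,"roll":-4.4,"dy":-10.8,"fingers":0.6},
    {"dx":-15,"dz":6.1,"roll":-4.4,"dy":-10.8,"fingers":0.6},
    {"dx":-15,"dz":6.1,"roll":-4.4,"dy":-10.8,"fingers":0.6},
  ],
)

```text
time_s: 8.63
ee_pos: [0.6701, -0.0989, 0.1228]
eef_rot: [0.002, -0.702, 0.713, -0.0]
contact_force: [-2.0, 11.2, 10.2]
opening: 0.0494
grip_force: 35.6
```

```bash
python3 - <<'E'
from h import *
tilt('w5.png')
E
```

```text
t 8.63 p [ 0.6701 -0.0989  0.1228] q [ 2.300e-03 -7.016e-01  7.126e-01 -5.000e-04] F [-2.  11.2 10.2] op 0.0494 g 35.64647376537323
plate n 22743 rms 0.0004843977504662256 centre(tool) [ 0.0246 -0.0001  0.0175] normal(tool) [-0.329  0.001 -0.944] tilt about tool y -19.2 about x 0.0
range [[-0.022, -0.059, 0.009], [0.05, 0.059, 0.034]] plane z on axis 0.0261
```

The cover pivots in the grip as planned and is at 19°. I'll lower it further.

Call:
step_arm(
  series=[
    {"dx":0,"dz":0.4,"roll":0,"dy":0,"fingers":0.6},
    {"dx":0,"dz":0.8,"roll":0,"dy":0,"fingers":0.6},
    {"dx":0,"dz":0.8,"roll":0,"dy":0,"fingers":0.6},
    {"dx":0,"dz":0.8,"roll":0,"dy":0,"fingers":0.6},
  ],
)

```text
time_s: 9.02
ee_pos: [0.6701, -0.0991, 0.1145]
eef_rot: [0.002, -0.701, 0.713, -0.0]
contact_force: [-0.8, 10.1, 7.9]
opening: 0.0492
grip_force: 34.8
```

```bash
python3 - <<'E'
from h import *
tilt('w6.png')
E
```

```text
t 9.02 p [ 0.6701 -0.0991  0.1145] q [ 2.200e-03 -7.015e-01  7.127e-01 -4.000e-04] F [-0.8 10.1  7.9] op 0.0492 g 34.843586683273315
plate n 15999 rms 0.00041508005042949285 centre(tool) [ 0.0228 -0.0002  0.0119] normal(tool) [-0.501  0.002 -0.865] tilt about tool y -30.1 about x 0.1
range [[-0.023, -0.06, -0.003], [0.048, 0.059, 0.039]] plane z on axis 0.0252
```

Call:
step_arm(
  series=[
    {"dx":0,"dz":-3,"roll":0,"dy":0,"fingers":0.6},
    {"dx":0,"dz":-6,"roll":0,"dy":0,"fingers":0.6},
    {"dx":0,"dz":-9.5,"roll":0,"dy":0,"fingers":0.6},
    {"dx":0,"dz":-9.5,"roll":0,"dy":0,"fingers":0.6},
    {"dx":0,"dz":-9.5,"roll":0,"dy":0,"fingers":0.6},
  ],
)

```text
time_s: 9.48
ee_pos: [0.6698, -0.1017, 0.2101]
eef_rot: [0.002, -0.701, 0.714, -0.001]
contact_force: [-0.5, -0.4, -2.9]
opening: 0.0495
grip_force: 34.0
```

```bash
python3 - <<'E'
from h import *
im,X,n,c=tilt('w7.png')
e=np.array([-n[2],0,n[0]]); e/=np.linalg.norm(e)   # in-plane axis, + towards camera side
r=(X-c)@n; k=(abs(r)<.003)&(abs(X[...,1])<.066)&(abs((X-c)@e)<.07)
a=(X@e)[k]; 
for lo,hi in((-.056,-.05),(-.02,.02),(.05,.056)):
    kk=k&(X[...,1]>lo)&(X[...,1]<hi); print(lo,np.percentile((X@e)[kk],[.3,99.7]).round(4))
for lo,hi in((.02,.03),(.035,.045)):
    kk=k&((X@e)>lo)&((X@e)<hi); print('y edges',np.percentile(X[kk][:,1],[.3,99.7]).round(4))
print('e',e,'plane off (n.c)',n@c)
go([.57,.15,.27],280.4)
E
```

```text
t 9.48 p [ 0.6698 -0.1017  0.2101] q [ 0.0015 -0.7006  0.7135 -0.0014] F [-0.5 -0.4 -2.9] op 0.0495 g 33.98185729980469
plate n 16305 rms 0.00042274011210815653 centre(tool) [ 0.0228 -0.0001  0.0124] normal(tool) [-0.491  0.002 -0.871] tilt about tool y -29.4 about x 0.1
range [[-0.023, -0.059, -0.002], [0.049, 0.059, 0.038]] plane z on axis 0.0252
-0.056 [-0.0404  0.0436]
-0.02 [-0.0022  0.0435]
0.05 [-0.0413  0.0434]
y edges [-0.0594  0.0597]
y edges [-0.0595  0.0597]
e [ 0.87141733  0.         -0.49054239] plane off (n.c) -0.021962490609240434
t 9.53 p [ 0.669  -0.1013  0.2074] q [ 3.000e-04 -7.007e-01  7.135e-01  2.000e-04] F [ 0.  -0.  -2.3] op 0.0494 g 33.97414684295654
MOVE dx dy dz [-24.95  10.36  -6.25] roll -101.4 rows 6.7 14.2
```

View pics/w7.png

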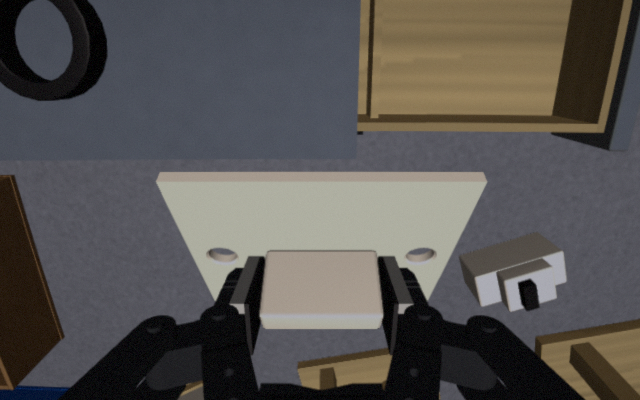

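The view shows the cover hanging tilted in the grip with its high edge at row ~180. The holes are visible at (222,255) and (421,255).

Call:
step_arm(
  series=[
    {"dx":-4,"dz":-6,"roll":-7,"dy":1,"fingers":0.6},
    {"dx":-7,"dz":-6,"roll":-14,"dy":2,"fingers":0.6},
    {"dx":-10,"dz":-6,"roll":-21,"dy":4,"fingers":0.6},
    {"dx":-13,"dz":-6,"roll":-28,"dy":6,"fingers":0.6},
    {"dx":-16,"dz":-6,"roll":-35,"dy":8,"fingers":0.6},
    {"dx":-19,"dz":-6,"roll":-42,"dy":10,"fingers":0.6},
    {"dx":-22,"dz":-6,"roll":-49,"dy":10,"fingers":0.6},
    {"dx":-25,"dz":-6,"roll":-56,"dy":10,"fingers":0.6},
    {"dx":-27,"dz":-6,"roll":-63,"dy":10,"fingers":0.6},
    {"dx":-28,"dz":-6,"roll":-70,"dy":10,"fingers":0.6},
    {"dx":-28,"dz":-6,"roll":-77,"dy":10,"fingers":0.6},
    {"dx":-28,"dz":-6,"roll":-84,"dy":10,"fingers":0.6},
    {"dx":-28,"dz":-6,"roll":-91,"dy":10,"fingers":0.6},
    {"dx":-28,"dz":-6,"roll":-97,"dy":10,"fingers":0.6},
    {"dx":-28,"dz":-6,"roll":-101.4,"dy":10,"fingers":0.6},
    {"dx":-28,"dz":-6,"roll":-101.4,"dy":10,"fingers":0.6},
    {"dx":-28,"dz":-6,"roll":-101.4,"dy":10,"fingers":0.6},
  ],
)

```text
time_s: 10.95
ee_pos: [0.5739, 0.1805, 0.2655]
eef_rot: [0.001, 0.996, 0.089, -0.001]
contact_force: [-0.1, -0.8, -0.8]
opening: 0.0494
grip_force: 33.9
```

```bash
cat >> h.py <<'E'
RIM=np.array([.590,.1855,.109]); Y=np.radians(10.4)
NB=np.array([-.5*np.cos(Y),-.5*np.sin(Y),.866])
E
python3 - <<'E'
from h import *
im,X,n,c=tilt('w8.png')
p,Rm=st(); i=cams.camera_info('wrist')
g=np.zeros(im.shape[:2],np.uint8)
hsv=cv2.cvtColor(im,cv2.COLOR_RGB2HSV);r=(X-c)@n
plate=((abs(r)<.0025)&(abs(X[...,1])<.066)).astype(np.uint8)
cs,hi=cv2.findContours(plate,cv2.RETR_CCOMP,cv2.CHAIN_APPROX_NONE)
o,_=rays([[0,0]],i)
for k,h in zip(cs,hi[0]):
    if h[3]>=0 and cv2.contourArea(k)>60:
        uv=k.reshape(-1,2).astype(float);o,d=rays(uv,i);o=Rm.T@(o-p);d=d@Rm;t=((c-o)@n)/(d@n);H=o+d*t[:,None];mm=(H.max(0)+H.min(0))/2
        print('hole',uv.mean(0).round(1),mm.round(4),'span',np.ptp(H,axis=0).round(4))
e=np.array([-n[2],0,n[0]]);k=(plate>0)&(abs(X[...,1])<.02);em=np.percentile((X@e)[k],99.7)-.05
C=e*em+n*(n@c)-n*.005;print('edge centre e',em,'C',C)
for q in(.045,0): print(q); go(RIM+q*NB-Rm@C,280.4)
E
```

```text
t 10.95 p [0.5739 0.1805 0.2655] q [ 5.00e-04  9.96e-01  8.94e-02 -1.40e-03] F [-0.1 -0.8 -0.8] op 0.0494 g 33.90267848968506
plate n 16288 rms 0.00042297527914557056 centre(tool) [0.0227 0.0001 0.0123] normal(tool) [-0.49   0.001 -0.871] tilt about tool y -29.4 about x 0.1
range [[-0.023, -0.059, -0.002], [0.048, 0.06, 0.038]] plane z on axis 0.0251
t 11.0 p [0.574  0.1806 0.2659] q [ 4.00e-04  9.96e-01  8.94e-02 -1.10e-03] F [ 1.1  1.  -1.5] op 0.0493 g 33.90260338783264
hole [418.9 253.4] [0.0066 0.0451 0.0214] span [0.0103 0.0124 0.0058]
hole [222.2 253.8] [ 0.0063 -0.0449  0.0215] span [0.011  0.0127 0.0062]
edge centre e -0.006644199844368204 C [ 7.38970053e-03 -3.04742544e-05  2.66794332e-02]
0.045
t 11.0 p [0.574  0.1806 0.2659] q [ 4.00e-04  9.96e-01  8.94e-02 -1.10e-03] F [ 1.1  1.  -1.5] op 0.0493 g 33.90260338783264
MOVE dx dy dz [-1.3  -0.2   9.13] roll -0.1 rows 2.2 0.0
0
t 11.0 p [0.574  0.1806 0.2659] q [ 4.00e-04  9.96e-01  8.94e-02 -1.10e-03] F [ 1.1  1.  -1.5] op 0.0493 g 33.90260338783264
MOVE dx dy dz [ 0.96 -0.2  13.02] roll -0.1 rows 3.1 0.0
```

Call:
step_arm(
  series=[
    {"dx":-1.35,"dz":4,"roll":0,"dy":-0.2,"fingers":0.6},
    {"dx":-1.35,"dz":7,"roll":0,"dy":-0.2,"fingers":0.6},
    {"dx":-1.35,"dz":9.1,"roll":0,"dy":-0.2,"fingers":0.6},
    {"dx":-0.6,"dz":10.4,"roll":0,"dy":-0.2,"fingers":0.6},
    {"dx":-0.1,"dz":11.3,"roll":0,"dy":-0.2,"fingers":0.6},
    {"dx":-0.1,"dz":11.3,"roll":0,"dy":-0.2,"fingers":0.6},
    {"dx":-0.1,"dz":11.3,"roll":0,"dy":-0.2,"fingers":0.6},
  ],
)

```text
time_s: 11.58
ee_pos: [0.5737, 0.1828, 0.1548]
eef_rot: [0.0, 0.996, 0.09, 0.0]
contact_force: [0.4, -0.1, -1.6]
opening: 0.0492
grip_force: 33.9
```

```bash
python3 - <<'E'
from h import *
im,X,n,c=tilt('w9.png')
go(RIM-st()[1]@np.array([.0082,0,.0262]),280.4)
cv2.imwrite('pics/w9z.png',cv2.resize(im[160:320,190:450],None,fx=3,fy=3,interpolation=3)[...,::-1])
E
```

```text
t 11.58 p [0.5737 0.1828 0.1548] q [2.000e-04 9.959e-01 9.040e-02 1.000e-04] F [ 0.4 -0.1 -1.6] op 0.0492 g 33.85461509227753
plate n 23947 rms 0.005042256936361741 centre(tool) [0.0456 0.0002 0.0207] normal(tool) [ 0.226 -0.003 -0.974] tilt about tool y 13.0 about x -0.1
range [[0.006, -0.063, 0.008], [0.075, 0.064, 0.037]] plane z on axis 0.0102
t 11.63 p [0.5738 0.183  0.1556] q [-1.000e-04  9.959e-01  9.060e-02  8.000e-04] F [ 1.  -0.5 -1.6] op 0.0491 g 33.86411726474762
t 11.63 p [0.5738 0.183  0.1556] q [-1.000e-04  9.959e-01  9.060e-02  8.000e-04] F [ 1.  -0.5 -1.6] op 0.0491 g 33.86411726474762
MOVE dx dy dz [0.81 0.05 2.05] roll -0.0 rows 0.5 0.0
```

View pics/w9z.png

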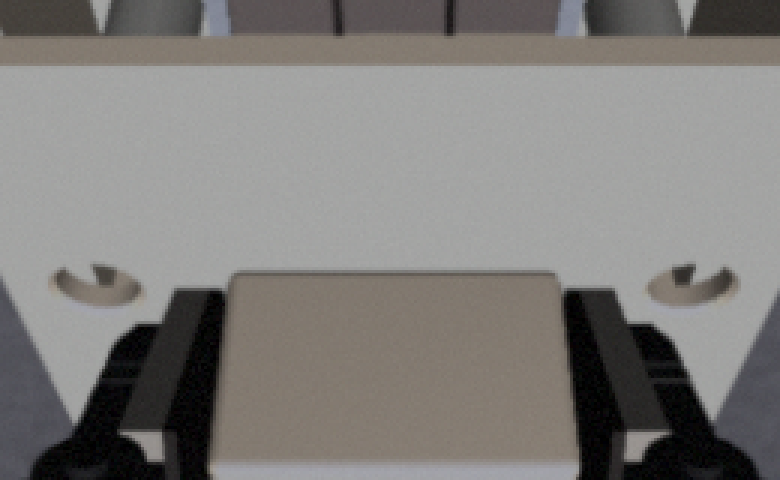

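The view shows both holes, at crop (97,285) and (693,285), with the dark pins just visible inside them and placed symmetrically. I'll check the up-slope offset numerically.

```bash
python3 - <<'E'
from h import *
p,Rm=st(); i=cams.camera_info('wrist'); K=np.array(i['mtx'],float);D=np.array(i['D'],float)
pr=lambda X: cv2.projectPoints(np.array(X,float),np.array(i['rvec'],float),np.array(i['tvec'],float),K,D)[0].reshape(-1,2).round(1).tolist()
yb=np.array([-np.sin(Y),np.cos(Y),0])
for s in(1,-1):
    xb=np.cross(yb,NB); print('tip centre, tip +-3mm in xb, in yb',pr([RIM+.015*NB+s*.046*yb+a*xb+b*yb for a,b in((0,0),(.003,0),(-.003,0),(0,.003),(0,-.003))]))
    for C in(np.array([.0074,0,.0267]),np.array([.009,0,.0257])):
        n=np.array([-.49,0,-.871]);e=np.array([.871,0,-.49]); T=C+.005*n+np.array([0,s*.046,0])
        print('hole top: up,down,+y,-y',pr([p+Rm@(T+q) for q in(e*.0065,-e*.0065,np.array([0,.0065,0]),np.array([0,-.0065,0]))]))
im=np.load('pics/w9.npz')['im'].mean(2).astype(int);print(im[244:264,204:242:2]);print(im[244:264,404:440:2])
E
```

```text
t 11.63 p [0.5738 0.183  0.1556] q [-1.000e-04  9.959e-01  9.060e-02  8.000e-04] F [ 1.  -0.5 -1.6] op 0.0491 g 33.86411726474762
tip centre, tip +-3mm in xb, in yb [[227.3, 237.4], [226.1, 233.8], [228.5, 240.9], [221.2, 237.4], [233.4, 237.4]]
hole top: up,down,+y,-y [[422.7, 247.7], [416.8, 262.9], [433.6, 255.5], [405.7, 255.6]]
hole top: up,down,+y,-y [[423.6, 245.5], [417.7, 261.0], [434.6, 253.4], [406.5, 253.5]]
tip centre, tip +-3mm in xb, in yb [[415.4, 237.4], [416.6, 233.9], [414.2, 240.9], [409.3, 237.4], [421.5, 237.4]]
hole top: up,down,+y,-y [[218.1, 247.7], [223.9, 262.9], [235.0, 255.6], [207.2, 255.4]]
hole top: up,down,+y,-y [[217.1, 245.5], [223.1, 260.9], [234.3, 253.5], [206.2, 253.4]]
[[162 163 161 164 162 161 161 162 162 163 164 163 162 163 161 163 162 162
  163]
 [163 163 162 164 164 163 164 162 162 162 164 160 164 163 164 161 161 162
  163]
 [164 164 164 162 164 161 162 162 161 162 163 164 163 162 162 163 163 161
  162]
 [163 163 163 162 162 163 165 162 154 151 151 163 163 162 163 161 163 164
  162]
 [164 162 163 160 162 160 162 163 134 116 123 143 154 163 
[... 2039 characters left out ...]
 70  64  59 110 138 162]
 [160 114 113 120 121 120 100  98 116 104  95  85  70  62  69 120 139 159]
 [157 113 117 120 121 121 120 116 110 103  93  84  72  64  92 124 145 161]
 [155 124 115 119 124 121 119 118 110 103  99  85  73  79 123 132 156 162]
 [159 144 115 122 122 124 119 115 110 102  93  87  85 121 141 142 161 163]
 [162 159 124 121 123 124 120 117 110 104  99  96 112 149 148 154 162 162]
 [162 163 145 128 124 123 121 117 111 107 117 131 141 158 153 161 163 162]
 [163 164 162 148 138 129 127 126 126 129 145 157 157 156 159 163 162 162]
 [162 166 165 164 158 146 147 147 149 156 164 160 162 159 162 163 160 162]
 [163 164 165 165 164 163 163 164 164 165 164 164 163 162 163 162 163 163]]
```

```bash
python3 - <<'E'
from h import *
Z=np.load('pics/w9.npz');P=Z['P'];im=Z['im']
p,Rm=st();n=np.array([-.49,0,-.871]);X=(P-p)@Rm;r=((X@n)+.022)*1000
print('height over plate top, mm');print(r[244:264,204:242:2].round().astype(int));print(r[244:264,404:440:2].round().astype(int))
b=(P-RIM)@NB*1000;print('box z at dark/white',b[250:253,214:228:2].round(),P[251,214:228:4])
print(im[250,212:230:2].tolist())
print(im[164:176,228:240:4].tolist())
E
```

```text
t 11.63 p [0.5738 0.183  0.1556] q [-1.000e-04  9.959e-01  9.060e-02  8.000e-04] F [ 1.  -0.5 -1.6] op 0.0491 g 33.86411726474762
height over plate top, mm
[[                   0                    0                   -1
                    -1                    0                    0
                     0                   -1                   -1
                     0                   -1                   -1
                     0                   -1                    0
                    -1                    0                    0
                     0]
 [                   0                    0                   -1
                     0                    0                    0
                    -1                    0                    0
                     0                   -1                    0
                     0                    0                    0
                     0                    0                   -1
                     0]
 [                   0                   -1                    0
                    -1                    0        
[... 15484 characters left out ...]
, [152, 153, 150], [76, 72, 66], [72, 68, 61], [73, 69, 63], [101, 97, 91]]
[[[72, 71, 69], [82, 83, 80], [90, 91, 91]], [[72, 71, 70], [87, 86, 86], [89, 91, 89]], [[72, 73, 71], [83, 85, 82], [92, 92, 91]], [[78, 76, 75], [86, 86, 84], [91, 90, 89]], [[74, 74, 73], [87, 89, 86], [94, 94, 92]], [[78, 78, 76], [86, 86, 85], [92, 91, 91]], [[76, 76, 75], [88, 86, 86], [94, 92, 92]], [[85, 82, 79], [93, 92, 89], [96, 95, 91]], [[116, 110, 102], [119, 113, 104], [120, 114, 106]], [[131, 122, 112], [129, 121, 110], [131, 124, 114]], [[132, 124, 113], [131, 121, 112], [130, 121, 112]], [[130, 120, 110], [131, 124, 112], [131, 123, 113]]]<stdin>:4: RuntimeWarning: invalid value encountered in cast
```

The depth through the holes confirms the underside is 22 mm above the rim, and the y alignment is symmetric. I'll correct 3 mm down-slope and start the pins in.

Call:
step_arm(
  series=[
    {"dx":-0.26,"dz":0.15,"roll":0,"dy":0.03,"fingers":0.6},
    {"dx":-0.26,"dz":0.15,"roll":0,"dy":0.03,"fingers":0.6},
    {"dx":0,"dz":0.6,"roll":0,"dy":0.03,"fingers":0.6},
    {"dx":0.22,"dz":0.98,"roll":0,"dy":0.03,"fingers":0.6},
    {"dx":0.44,"dz":1.36,"roll":0,"dy":0.03,"fingers":0.6},
    {"dx":0.44,"dz":1.36,"roll":0,"dy":0.03,"fingers":0.6},
    {"dx":0.44,"dz":1.36,"roll":0,"dy":0.03,"fingers":0.6},
  ],
)

```text
time_s: 12.22
ee_pos: [0.5776, 0.1834, 0.1404]
eef_rot: [0.0, 0.996, 0.091, -0.0]
contact_force: [0.5, -0.5, -1.6]
opening: 0.0493
grip_force: 33.9
```

```bash
cat > chk.py <<'E'
from h import *
p,Rm=st(); im,P,i=look('wrist')
X=(P-p)@Rm; n=np.array([-.49,0,-.871])
k=(abs(X@n+.022)<.006)&(abs(X[...,1])<.066)&((X[...,2]>.012)|(abs(X[...,1])<.02))&(im.min(2)>90)
Q=P[k]
for _ in range(8):
    c=Q.mean(0);m=np.linalg.svd(Q-c,full_matrices=False)[2][2];m*=np.sign(m[2]);r=(Q-c)@m;Q=Q[abs(r)<max(2*r.std(),.0012)]
print('plate rms',r.std(),'angle to box',np.degrees(np.arccos(m@NB)).round(2),'normal',m.round(3),'top above rim at box centre mm',((c-RIM)@m*1000).round(1))
r=(P-c)@m*1000
for s in(1,-1):  # pin tips: points above plate near the holes
    a=(X[...,1]*s>.036)&(X[...,1]*s<.056)&(abs(X[...,0]-.006)<.02)&(r>1.5)&(r<14)&(im.min(2)>60)
    print('pin pts',s,a.sum(), (np.nanmedian(X[a],0).round(4),np.nanpercentile(r[a],95).round(1)) if a.sum()>5 else '')
from h import go
go(RIM-Rm@np.array([.0082,0,.0262]),280.4)
E
python3 chk.py
```

```text
t 12.22 p [0.5776 0.1834 0.1404] q [ 1.000e-04  9.959e-01  9.090e-02 -1.000e-04] F [ 0.5 -0.5 -1.6] op 0.0493 g 33.90002489089966
plate rms 0.00039048760095828386 angle to box 0.66 normal [-0.484 -0.09   0.871] top above rim at box centre mm 11.6
pin pts 1 65 (array([0.0061, 0.0457, 0.0187]), np.float64(3.7))
pin pts -1 64 (array([ 0.0061, -0.0454,  0.0188]), np.float64(3.5))
t 12.27 p [0.5775 0.1834 0.1405] q [ 0.000e+00  9.959e-01  9.090e-02 -1.000e-04] F [ 0.5 -0.7 -2.1] op 0.0493 g 33.90032887458801
MOVE dx dy dz [0.45 0.02 0.53] roll 0.0 rows 0.2 0.0
```

Both pins are through the holes by about 3.6 mm with no contact force. I'll drive the cover home.

Call:
step_arm(
  series=[
    {"dx":0.1,"dz":0.2,"roll":0,"dy":0,"fingers":0.6},
    {"dx":0.2,"dz":0.4,"roll":0,"dy":0,"fingers":0.6},
    {"dx":0.3,"dz":0.55,"roll":0,"dy":0,"fingers":0.6},
    {"dx":0.36,"dz":0.7,"roll":0,"dy":0,"fingers":0.6},
    {"dx":0.36,"dz":0.8,"roll":0,"dy":0,"fingers":0.6},
    {"dx":0.36,"dz":0.8,"roll":0,"dy":0,"fingers":0.6},
  ],
)

```text
time_s: 12.77
ee_pos: [0.5808, 0.1841, 0.1342]
eef_rot: [0.0, 0.996, 0.091, 0.0]
contact_force: [-5.4, 0.1, 5.8]
opening: 0.0489
grip_force: 34.7
```

```bash
python3 chk.py
```

```text
t 12.77 p [0.5808 0.1841 0.1342] q [0.000e+00 9.958e-01 9.100e-02 3.000e-04] F [-5.4  0.1  5.8] op 0.0489 g 34.684908986091614
plate rms 0.0003831568818358957 angle to box 0.38 normal [-0.491 -0.091  0.866] top above rim at box centre mm 4.7
pin pts 1 298 (array([0.006 , 0.0455, 0.0148]), np.float64(9.8))
pin pts -1 324 (array([ 0.0058, -0.0449,  0.015 ]), np.float64(9.8))
t 12.82 p [0.5808 0.184  0.1342] q [0.000e+00 9.958e-01 9.100e-02 2.000e-04] F [-3.6 -0.3  6.1] op 0.0494 g 34.66651439666748
MOVE dx dy dz [ 0.11  0.02 -0.1 ] roll 0.0 rows 0.0 0.0
```

The cover is seated, with the pins 9.8 mm proud of the plate. Now release with a small opening and lift.

Call:
step_arm(
  series=[
    {"dx":0,"dz":0,"roll":0,"dy":0,"fingers":-0.1},
    {"dx":0,"dz":0,"roll":0,"dy":0,"fingers":-0.25},
    {"dx":0,"dz":0,"roll":0,"dy":0,"fingers":-0.25},
    {"dx":0,"dz":0,"roll":0,"dy":0,"fingers":-0.25},
    {"dx":0,"dz":-0.5,"roll":0,"dy":0,"fingers":-0.25},
    {"dx":0,"dz":-1.5,"roll":0,"dy":0,"fingers":-0.3},
    {"dx":0,"dz":-3,"roll":0,"dy":0,"fingers":-0.4},
    {"dx":0,"dz":-6,"roll":0,"dy":0,"fingers":-0.4},
    {"dx":-4,"dz":-10,"roll":0,"dy":0,"fingers":-0.4},
    {"dx":-8,"dz":-14,"roll":0,"dy":0,"fingers":-0.4},
    {"dx":-8,"dz":-14,"roll":0,"dy":0,"fingers":-0.4},
    {"dx":-8,"dz":-14,"roll":0,"dy":0,"fingers":-0.4},
  ],
)

```text
time_s: 13.82
ee_pos: [0.5017, 0.1691, 0.2815]
eef_rot: [-0.002, 0.996, 0.091, 0.006]
contact_force: [0.7, -0.1, 1.6]
opening: 0.0598
grip_force: 0.0
```

```bash
python3 - <<'E'
from h import *
st(); im,P,i=look('wrist','w10.png')
b=P-RIM; yb=np.array([-np.sin(Y),np.cos(Y),0]);xb=np.cross(yb,NB);B=np.stack([b@xb,b@yb,b@NB],-1)*1000
k=(abs(B[...,2]-5)<4)&(abs(B[...,0])<60)&(abs(B[...,1])<70)&(im.min(2)>90)
Q=P[k]
for _ in range(8):
    c=Q.mean(0);m=np.linalg.svd(Q-c,full_matrices=False)[2][2];m*=np.sign(m[2]);r=(Q-c)@m;Q=Q[abs(r)<max(2*r.std(),.0012)]
print('angle',np.degrees(np.arccos(m@NB)),'height',(c-RIM)@m*1000,'rms',r.std(),len(Q))
r=(P-c)@m; k&=(abs(r)<.0015); g=B[k]
print('extent x',np.percentile(g[:,0],[.2,99.8]),'y',np.percentile(g[:,1],[.2,99.8]), cv2.minAreaRect(g[:,:2].astype(np.float32)))
T,_,_=look('top','top2.png')
E
```

```text
t 13.82 p [0.5017 0.1691 0.2815] q [-0.0024  0.9958  0.0912  0.0057] F [ 0.7 -0.1  1.6] op 0.0598 g 0.0
angle 0.38766862053833856 height 4.645357222631166 rms 0.0005579099628677467 14373
extent x [-52.72719495  47.55064328] y [-59.83613039  59.69816157] ((-2.6888198852539062, -0.04666900634765625), (101.5262222290039, 120.55101013183594), 0.057927872985601425)
```

View pics/w10.png

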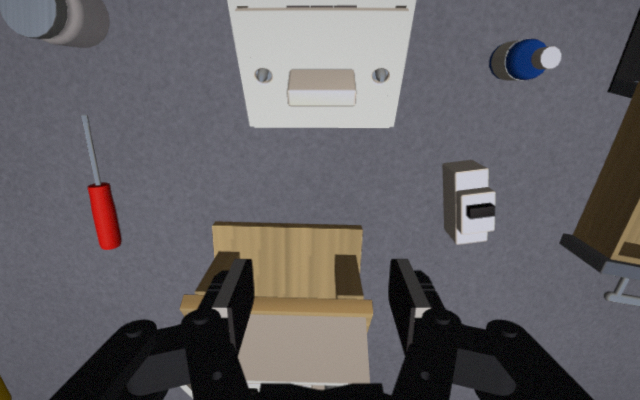

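The cover lies flush on the rim, with its holes and pins at (263,75) and (381,75). It measures flat within 0.4°, offset 2.7 mm down-slope. The drawer is still open at the right, the other items in view are in place, and the gripper is clear. Handing in.

```bash
python3 -c "
from plant import manip
print(manip.sign_off())"
```

```text
the job is handed in; nothing more can be done
None
```

The drawer is out at its stop and still open, the cover is released on both pins, flat to the face within 0.4° and about 2.7 mm off centre (limit 6 mm), and the job was handed in at about 14 s; the hand-in returned no verdict.

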